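# Change over pin vials at the van bench

## Robot

A 6-joint arm with a two-finger parallel gripper is mounted at the origin on the work surface. World frame = base frame: x ahead of the robot, y to its left, z up, the work surface at z = 0. Lengths are in m, angles in rad, forces in N, time in s.
With the tool pointing down it reaches from about 0.25 to 0.775 m from the base axis. Payload 4 kg.
Tool frame: the origin (TCP) lies midway between the tips of the shut fingers; the grasp point (between the pads) lies 19 mm behind it (grip_point_offset is the distance from the TCP to the grasp point, in m); z points along the fingers, y is the line along which they close (so a half turn about z gives the same grasp; the last joint's range is limited). The gripper opens to 94 mm and grips with 3 to 60 N. Pads are 16 mm wide; open, the fingers measure 119 mm over their backs; the gripper's body (75 mm by 177 mm) begins 78 mm behind the grasp point.
Start: joints at [-1.215, 0.087, 1.371, -0, 1.684, -0.103], TCP at [0.244, -0.493, 0.206] pointing down, gripper open.
Joint ranges: [-3.1, 3.1], [-0.76, 2.03], [0.27, 2.55], [-1.08, 4.22], [0.17, 2.65], [-2.57, 2.57]. Speed limits (rad/s): [2.79, 2.79, 3.14, 3.14, 3.14, 3.14].

## Interface

Orientations are given as [roll, pitch, yaw] about the fixed x, y, z axes, in that order (R = Rz(yaw) Ry(pitch) Rx(roll)).
In Python, from bench import * gives the robot as it stands.
- The arm moves only by the tool carry_out, never from a script. Its argument "commands" is a list of rows, each a list of 6 numbers: the shift along the tool's x, y, z in m, then the turn, a rotation vector about the tool's x, y, z in rad. In form: [[tx, ty, tz, rx, ry, rz], ...]. A call has exactly 5 rows; each row is the pose to reach, as a shift and turn from the pose commanded when the call began, along the tool's axes at that moment; what a row does not reach only later rows make up. A row lasts 1/10 s, in which the tool goes at most 50 mm and 8.59 degrees, less where a joint would pass 70% of its speed; a pose out of reach is approached as far as the arm can. A call with a gripper value outside its range is refused whole. "jaw" is the opening, from 0 (shut) to 1 (fully open), set as the call begins (left out, the last holds). The fingers move at their own pace and stop on an object; the grip force is fixed at half the most. Time passes only in rows, so rows that repeat a pose let the fingers close, or fill a call up. It gives the time, the measured TCP pose, the force, the opening and the grip force at its end, in the units of the state.
- get_obs(): the state, without advancing time (a new reading comes with each control period).
- snapshot(name): name is "side" or "top"; returns a dict with "img" (480x640x3 uint8, red, green, blue), "range_z" (480x640 float32, m along the optical axis (not along the pixel's ray), 0 where there is no reading), "fx", "fy", "cx", "cy" (pixels), "distortion" ([k1, k2, p1, p2, k3] as OpenCV has them; the pictures are not rectified), "R" (3x3) and "t" (3): a world point X has camera coordinates R X + t. Camera axes: x right, y down, z forward; pixel columns grow to the right and rows downward; lengths in m; the calibration is good to about 2 mm. A picture is of the moment at which its call begins.
- close_job(): hands the job in; it is judged then, once.
The state is a dict: "time": time; "joint_positions": joint angles; "qvel": joint speeds; "joint_torque": joint torques, N m; "tool_pos": TCP position; "ee_rot": TCP orientation; "wrist_force": force on the tool from outside, world axes, zero at the start; "wrist_torque": the same for the moment, N m; "width": finger opening in m; "finger_force": force on a finger pad.
Only numpy, scipy, OpenCV 4.12 (cv2) and the standard library are available. Lean on these libraries where they do the work, as an engineer would, in place of code of your own. Each camera call takes 0.05 s, during which the arm holds its last target. There are 200 camera calls.

## Task

The red pins are done and the next lock takes blue ones: first press the open red vial's cap down until it snaps fully shut and stays shut, and only then free the blue vial's cap by its thumb tab and fold it back well past upright, so that it stays open. The vials are brittle, so press with feel, not with brute force. Keep the yellow and green vials shut and leave everything else on the bench where it is.

Things in the scene. Friction and masses are not known exactly. Their poses are not given: they have to be found in the camera images.
- rack: Grey steel vial rack, 62 x 270 x 38 mm, fixed to the bench. Origin: centre of its underside. Its long side is its y axis; four vials stand in it in a row along y, 64 mm apart, in any order. Its x axis points to the rear, the side on which the caps are hinged; all thumb tabs point to its -x.
- vial_red: Clear brittle plastic pin vial with the red cap (the open one at the start), 32 mm diameter, 70 mm tall, held fast in the rack. Origin: centre of its underside, 6 mm above the bench; z up, x to the rear (towards the hinge); same yaw as the rack. Its rim is 70 mm above the origin. The hinge axis runs along y, 18 mm behind the axis of the vial, at rim height.
- cap_red (a joint): Angle of the red flip cap, rad: 0 shut, 1.57 upright, 2.1 stop (folded back). Disc 36 mm across, 5 mm thick; thumb tab 14 mm wide, 5 mm thick, reaching 55 mm from the hinge. It snaps in over the last 0.3 rad: about 9 N down on the front half of the disc; 5 to 10 N up at the tab frees it. If not snapped in it springs up to about 1.2; past that it stays where left.
- tab_red (a point): Place to take the thumb tab of the red cap: 47 mm from the hinge axis, mid-width and mid-thickness of the tab. Its axes turn with the cap: -x points out along the tab, y along the hinge axis, z is the upper face's normal when shut. When shut it lies 29 mm in front of the vial's axis and 72.5 mm above the vial's origin.
- vial_blue: Clear brittle plastic pin vial with the blue cap (shut at the start), 32 mm diameter, 70 mm tall, held fast in the rack. Origin: centre of its underside, 6 mm above the bench; z up, x to the rear (towards the hinge); same yaw as the rack. Its rim is 70 mm above the origin. The hinge axis runs along y, 18 mm behind the axis of the vial, at rim height.
- cap_blue (a joint): Angle of the blue flip cap, rad: 0 shut, 1.57 upright, 2.1 stop (folded back). Disc 36 mm across, 5 mm thick; thumb tab 14 mm wide, 5 mm thick, reaching 55 mm from the hinge. It snaps in over the last 0.3 rad: about 9 N down on the front half of the disc; 5 to 10 N up at the tab frees it. If not snapped in it springs up to about 1.2; past that it stays where left.
- tab_blue (a point): Place to take the thumb tab of the blue cap: 47 mm from the hinge axis, mid-width and mid-thickness of the tab. Its axes turn with the cap: -x points out along the tab, y along the hinge axis, z is the upper face's normal when shut. When shut it lies 29 mm in front of the vial's axis and 72.5 mm above the vial's origin.
- vial_yellow: Clear brittle plastic pin vial with the yellow cap (shut, a bystander), 32 mm diameter, 70 mm tall, held fast in the rack. Origin: centre of its underside, 6 mm above the bench; z up, x to the rear (towards the hinge); same yaw as the rack. Its rim is 70 mm above the origin. The hinge axis runs along y, 18 mm behind the axis of the vial, at rim height.
- cap_yellow (a joint): Angle of the yellow flip cap, rad: 0 shut, 1.57 upright, 2.1 stop (folded back). Disc 36 mm across, 5 mm thick; thumb tab 14 mm wide, 5 mm thick, reaching 55 mm from the hinge. It snaps in over the last 0.3 rad: about 9 N down on the front half of the disc; 5 to 10 N up at the tab frees it. If not snapped in it springs up to about 1.2; past that it stays where left.
- tab_yellow (a point): Place to take the thumb tab of the yellow cap: 47 mm from the hinge axis, mid-width and mid-thickness of the tab. Its axes turn with the cap: -x points out along the tab, y along the hinge axis, z is the upper face's normal when shut. When shut it lies 29 mm in front of the vial's axis and 72.5 mm above the vial's origin.
- vial_green: Clear brittle plastic pin vial with the green cap (shut, a bystander), 32 mm diameter, 70 mm tall, held fast in the rack. Origin: centre of its underside, 6 mm above the bench; z up, x to the rear (towards the hinge); same yaw as the rack. Its rim is 70 mm above the origin. The hinge axis runs along y, 18 mm behind the axis of the vial, at rim height.
- cap_green (a joint): Angle of the green flip cap, rad: 0 shut, 1.57 upright, 2.1 stop (folded back). Disc 36 mm across, 5 mm thick; thumb tab 14 mm wide, 5 mm thick, reaching 55 mm from the hinge. It snaps in over the last 0.3 rad: about 9 N down on the front half of the disc; 5 to 10 N up at the tab frees it. If not snapped in it springs up to about 1.2; past that it stays where left.
- tab_green (a point): Place to take the thumb tab of the green cap: 47 mm from the hinge axis, mid-width and mid-thickness of the tab. Its axes turn with the cap: -x points out along the tab, y along the hinge axis, z is the upper face's normal when shut. When shut it lies 29 mm in front of the vial's axis and 72.5 mm above the vial's origin.
- padlock: Brass padlock lying flat, 42 x 50 x 22 mm body with a steel shackle; origin under the body's centre. Bystander.
- lock_cylinder: Brass lock cylinder standing upright, 34 mm diameter, 40 mm tall; origin at the centre of its underside. Bystander.
- key_blank: Brass key blank lying flat, about 59 mm long and 5 mm thick; origin under the centre of its round bow. Bystander.
- lube_can: White and red can of lock lubricant standing upright, 44 mm diameter, 105 mm tall; origin at the centre of its underside. Bystander.
- screwdriver: Screwdriver with a red handle, 170 mm long, lying flat. Bystander.
- strike_plate: Steel plate, 60 x 75 x 10 mm, lying flat; origin at the centre of its underside. Bystander.

How it is judged:
On the way, in this order (a step that is already met when the one before it is completed fails the run):
1. the red cap is snapped shut (below 0.08 rad) while the blue cap is still shut (value of joint cap_red below 0.08 rad and value of joint cap_blue below 0.12 rad), for 0.3 s.
2. the blue cap stands back past upright (beyond 1.65 rad), the red one still shut (value of joint cap_blue above 1.65 rad and value of joint cap_red below 0.08 rad), for 0.2 s.
At the end, for the whole second after the job is handed in: The red, yellow and green caps are snapped shut (below 0.08 rad) and the blue cap stands open beyond 1.65 rad, at rest (all of step 2 and value of joint each of cap_yellow, cap_green below 0.08 rad and velocity of joint cap_blue between -0.3 and 0.3 rad/s); the robot touches nothing.
It fails at once if the yellow or the green cap is opened (beyond 0.25 rad) (value of joint any of cap_yellow, cap_green above 0.25 rad).
It fails at once if the fingers press on the red vial or its cap with more than 50 N (contact force between the fingers and vial_red above 50 N).
It fails at once if a bystander on the bench is moved by more than 30 mm (distance of any of padlock, lock_cylinder, key_blank, lube_can, screwdriver, strike_plate from where it was at the start of the episode above 0.03 m).
It also fails if it takes over 48 s, if anything falls off the work surface, if the arm or the gripper's body presses on something with over 40 N, if the wrist force passes 120 N, or if a joint passes its speed limit or range.

## Working session

There is one attempt and no reset: what is moved stays moved. The work goes in short steps, Python scripts to look and compute and a tool call to move; the robot and the scene stay as the last step left them, time stands still between calls to the robot, and variables do not carry over. Pictures are saved under pics/ and viewed, at most 10 in all, crops included, and the job is handed in when it is done.

Besides the shell and the picture viewer there is one more tool, called as name([rows], argument=value, ...), one row to a line, values as JSON. carry_out: Moves the arm, as the interface text tells. Its arguments: {"type":"object","properties":{"commands":{"type":"array","items":{"type":"array","items":{"type":"number"}}},"jaw":{"type":"number"}},"required":["commands"]}

```bash
mkdir -p pics; ls; python3 - <<'E'
from bench import *
import cv2, numpy as np, pickle
o=get_obs(); print({k:np.round(v,3) for k,v in o.items()})
for n in("top","side"):
    s=snapshot(n); pickle.dump(s,open(f"{n}0.pkl","wb")); cv2.imwrite(f"pics/{n}0.png",s["img"][:,:,::-1]); print(n,s["fx"],s["R"].round(3).tolist(),s["t"],s["distortion"], -s["R"].T@s["t"])
E
```

```text
pics
{'time': np.float64(0.0), 'joint_positions': array([-1.215,  0.088,  1.372, -0.   ,  1.684, -0.103]), 'qvel': array([ 0.001, -0.001, -0.   ,  0.001,  0.001,  0.002]), 'joint_torque': array([-0.0000e+00, -3.4019e+01, -3.0243e+01,  7.2000e-02,  3.3000e-02,
       -0.0000e+00]), 'tool_pos': array([ 0.243, -0.493,  0.204]), 'ee_rot': array([-3.139, -0.   ,  0.459]), 'wrist_force': array([-0.024, -0.302,  0.567]), 'wrist_torque': array([-0.012, -0.005,  0.016]), 'finger_force': np.float64(0.0), 'width': np.float64(0.094)}
top 444.31088864482393 [[-0.019, -1.0, -0.016], [-0.998, 0.02, -0.063], [0.063, 0.015, -0.998]] [0.0691102  0.54673922 0.75402304] [-0.0388621  0.         0.         0.         0.       ] [0.49904453 0.0465634  0.7880591 ]
side 462.6235563605811 [[-0.9, -0.437, -0.01], [-0.243, 0.52, -0.819], [0.363, -0.734, -0.573]] [0.51404936 0.15273448 0.76133615] [-0.06208557  0.          0.          0.          0.        ] [0.2231203  0.70421376 0.56701641]
```

View pics/top0.png

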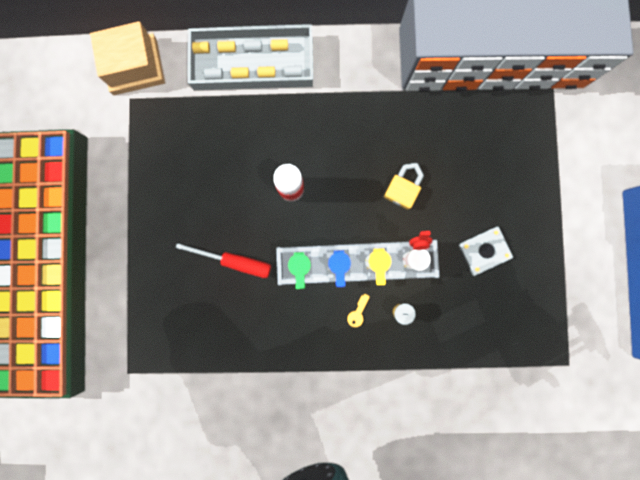

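View pics/side0.png

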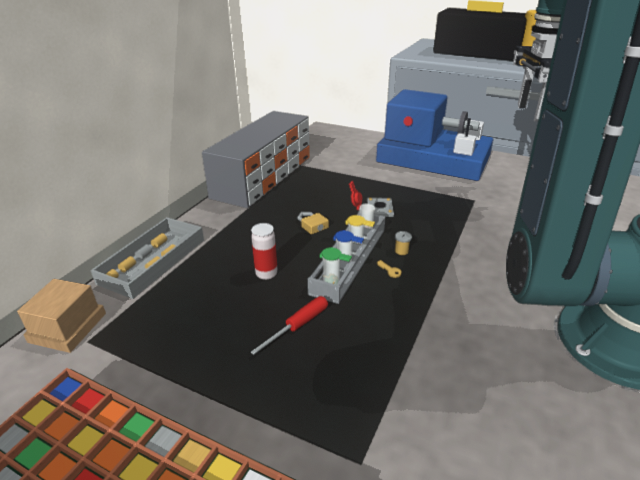

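Top view: the caps sit left to right as green (300,265), blue (339,265), yellow (379,262) and open red (420,240). All tabs point down in the image, towards the robot. The side view shows the red cap folded back at about (355,195). Next I measure them on the plane of the cap tops.

```bash
cat > h.py <<'E'
import numpy as np, cv2, pickle
from bench import *
def rays(s,uv):
    K=np.array([[s["fx"],0,s["cx"]],[0,s["fy"],s["cy"]],[0,0,1]])
    n=cv2.undistortPoints(np.float64(uv).reshape(-1,1,2),K,np.array(s["distortion"]))[:,0]
    return -s["R"].T@s["t"], np.c_[n,np.ones(len(n))]@s["R"], np.c_[n,np.ones(len(n))]
def onplane(s,uv,z):
    c,d,_=rays(s,uv); return c+d*((z-c[2])/d[:,2])[:,None]
def bydepth(s,uv):
    c,d,_=rays(s,uv); uv=np.int32(uv); return c+d*s["range_z"][uv[:,1],uv[:,0]][:,None]
HUE={"green":(55,85),"blue":(105,125),"yellow":(22,32),"red":(0,6)}
def mask(s,col,box):
    h=cv2.cvtColor(s["img"],cv2.COLOR_RGB2HSV); lo,hi=HUE[col]
    m=cv2.inRange(h,(lo,130,90),(hi,255,255))
    b=np.zeros_like(m); x0,y0,x1,y1=box; b[y0:y1,x0:x1]=255; return m&b
def pix(m):
    n,l,st,_=cv2.connectedComponentsWithStats(m); k=1+np.argmax(st[1:,4]); v,u=np.where(l==k); return np.c_[u,v].astype(float)
E
python3 - <<'E'
from h import *
T=pickle.load(open("top0.pkl","rb")); S=pickle.load(open("side0.pkl","rb"))
for nm,s,bx in(("top",T,(270,225,450,295)),("side",S,(310,175,390,285))):
  C={}
  for c in("green","blue","yellow","red"):
    p=pix(mask(s,c,bx)); W=onplane(s,p,.081); C[c]=W.mean(0)
    d=bydepth(s,p); print(nm,c,len(p),p.mean(0).round(1),"plane",W.mean(0).round(4),"ext",np.ptp(W,axis=0).round(4),"depthmed",np.median(d,0).round(4),"dmin",d.min(0).round(3),"dmax",d.max(0).round(3))
  v=C["green"]-C["yellow"]; print(nm,"pitch",np.linalg.norm(v)/2,"yaw",np.arctan2(-v[0],v[1]))
# rack outline, z=.038
h=cv2.cvtColor(T["img"],cv2.COLOR_RGB2HSV); m=cv2.inRange(h,(0,0,70),(179,70,255)); b=np.zeros_like(m); b[238:292,272:443]=255
p=pix(m&b); W=onplane(T,p,.038); r=cv2.minAreaRect(np.float32(W[:,:2]*1000)); print("rack",r)
# red vial white top
E
```

```text
top green 492 [299.1 268.3] plane [0.4993 0.078  0.081 ] ext [0.0572 0.032  0.    ] depthmed [0.5014 0.078  0.0815] dmin [ 0.463  0.047 -0.002] dmax [0.524 0.094 0.788]
top blue 520 [339.2 266.7] plane [0.5006 0.0143 0.081 ] ext [0.0573 0.0335 0.    ] depthmed [0.5031 0.0143 0.0817] dmin [ 0.465 -0.004 -0.002] dmax [0.526 0.047 0.788]
top yellow 490 [379.5 264.7] plane [ 0.5025 -0.0497  0.081 ] ext [0.0573 0.0305 0.    ] depthmed [ 0.5051 -0.05    0.0816] dmin [ 0.467 -0.069 -0.001] dmax [0.528 0.047 0.788]
top red 310 [421.3 239.9] plane [ 0.5406 -0.1173  0.081 ] ext [0.0287 0.0352 0.    ] depthmed [ 0.539  -0.1125  0.1038] dmin [ 0.499 -0.152 -0.003] dmax [0.563 0.047 0.788]
top pitch 0.06387453249789239 yaw 0.024963348229566206
side green 236 [333.4 254.3] plane [0.5005 0.0821 0.081 ] ext [0.0547 0.0351 0.    ] depthmed [0.503  0.0804 0.0797] dmin [ 0.223 -0.039 -0.002] dmax [0.574 0.704 0.567]
side blue 220 [346.2 236.5] plane [0.5025 0.0185 0.081 ] ext [0.0558 0.0403 0.    ] depthmed [0.5046 0.0162 0.0795] dmin [ 0.223 -0.122 -0.003] dmax [0.577 0.704 0.567]
side yellow 201 [357.8 220.6] plane [ 0.5042 -0.0451  0.081 ] ext [0.0567 0.0409 0.    ] depthmed [ 0.5069 -0.0477  0.0794] dmin [ 0.223 -0.195 -0.003] dmax [0.58  0.704 0.567]
side red 212 [354.9 195.5] plane [ 0.5497 -0.1416  0.081 ] ext [0.0636 0.1171 0.    ] depthmed [ 0.5366 -0.107   0.0974] dmin [ 0.524 -0.358 -0.003] dmax [ 0.646 -0.091  0.127]
side pitch 0.06362636190322073 yaw 0.029260247395795917
rack ((505.73828125, -18.081405639648438), (70.84710693359375, 275.517578125), 1.4674453735351562)
```

carry_out([
  [0.042, -0.017, 0, 0, 0, 0.087],
  [0.084, -0.034, 0, 0, 0, 0.174],
  [0.126, -0.051, 0, 0, 0, 0.26],
  [0.168, -0.067, 0, 0, 0, 0.347],
  [0.21, -0.084, 0, 0, 0, 0.434],
], jaw=0)

```text
time: 0.6
tool_pos: [0.3954, -0.3232, 0.205]
ee_rot: [-3.141, 0.0, 0.021]
wrist_force: [0.4, -0.6, -0.7]
width: 0.0572
finger_force: 0.0
```

carry_out([
  [0.033, -0.035, 0, 0, 0, 0],
  [0.066, -0.07, 0, 0, 0, 0],
  [0.1, -0.105, 0, 0, 0, 0],
  [0.133, -0.14, 0, 0, 0, 0],
  [0.165, -0.175, 0, 0, 0, 0],
])

```text
time: 1.1
tool_pos: [0.5561, -0.144, 0.2049]
ee_rot: [-3.142, 0.001, 0.025]
wrist_force: [0.5, -1.1, -0.7]
width: 0.0175
finger_force: 0.0
```

carry_out([
  [0.034, -0.03, 0, 0, 0, 0],
  [0.034, -0.03, 0.025, 0, 0, 0],
  [0.034, -0.03, 0.06, 0, 0, 0],
  [0.034, -0.03, 0.095, 0, 0, 0],
  [0.034, -0.03, 0.1, 0, 0, 0],
])

```text
time: 1.6
tool_pos: [0.5848, -0.1136, 0.0991]
ee_rot: [-3.138, 0.011, 0.025]
wrist_force: [-0.4, 1.4, -0.4]
width: 0.0003
finger_force: 0.0
```

```bash
python3 - <<'E'
from h import *
s=snapshot("side"); t=snapshot("top")
a=cv2.resize(s["img"][160:300,300:420],(480,560)); b=cv2.resize(t["img"][200:310,360:460],(300,330)); c=np.zeros((560,780,3),np.uint8); c[:,:480]=a; c[:330,480:]=b
cv2.imwrite("pics/c1.png",c[:,:,::-1])
E
```

```text
(no output)
```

View pics/c1.png

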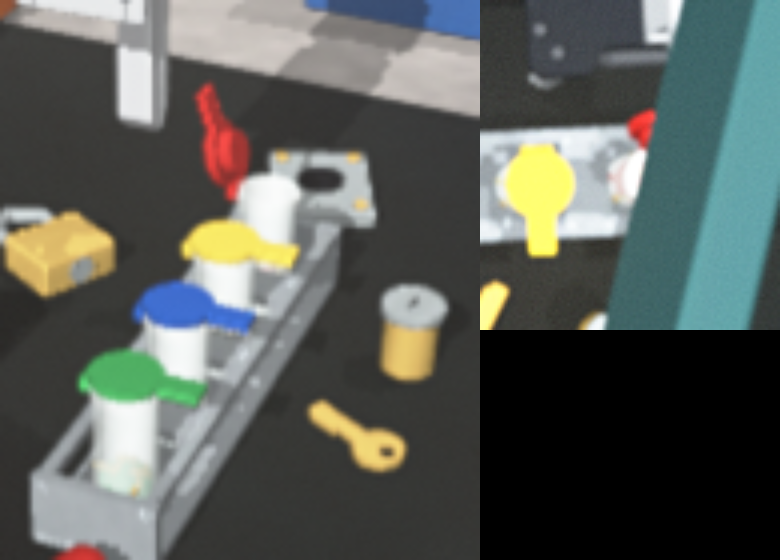

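The gripper is shut and stands behind the open red cap (fingers at crop (140,100), cap at (220,140)), with nothing in the way. Now I push the cap forwards.

carry_out([
  [-0.018, 0, 0, 0, 0, 0],
  [-0.03, 0, 0, 0, 0, 0],
  [-0.042, 0, 0, 0, 0, 0],
  [-0.054, 0, 0, 0, 0, 0],
  [-0.067, 0, 0, 0, 0, 0],
])

```text
time: 2.2
tool_pos: [0.5213, -0.1169, 0.1066]
ee_rot: [3.141, -0.002, 0.025]
wrist_force: [0.1, 0.1, -0.4]
width: 0.0002
finger_force: 0.2
```

carry_out([
  [-0.005, 0, 0.0, 0, 0, 0],
  [-0.01, 0, 0.002, 0, 0, 0],
  [-0.015, 0, 0.006, 0, 0, 0],
  [-0.019, 0, 0.009, 0, 0, 0],
  [-0.022, 0, 0.011, 0, 0, 0],
])

```text
time: 2.7
tool_pos: [0.4991, -0.1171, 0.0938]
ee_rot: [-3.141, 0.001, 0.025]
wrist_force: [0.5, -0.3, 0.1]
width: 0.0009
finger_force: 0.2
```

```bash
python3 - <<'E'
from h import *
print(get_obs()["tool_pos"],get_obs()["wrist_force"])
s=snapshot("side")
cv2.imwrite("pics/c2.png",cv2.resize(s["img"][160:280,300:420],(600,600))[:,:,::-1])
E
```

```text
[ 0.49908033 -0.11710905  0.0938339 ] [ 0.46161064 -0.27669846  0.0526551 ]
```

View pics/c2.png

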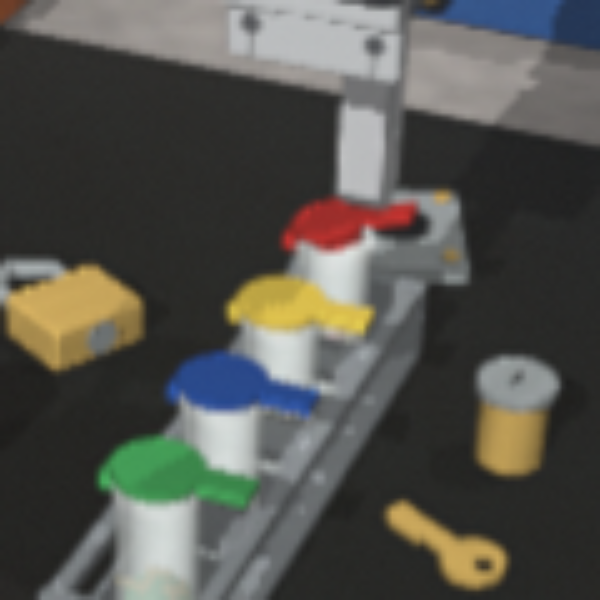

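The red cap is almost down under the fingers, at (350,215) in the crop and tilted about 0.4 rad. Now I press gently.

carry_out([
  [0, 0, 0.002, 0, 0, 0],
  [0, 0, 0.004, 0, 0, 0],
  [0, 0, 0.006, 0, 0, 0],
  [0, 0, 0.007, 0, 0, 0],
  [0, 0, 0.008, 0, 0, 0],
])

```text
time: 3.25
tool_pos: [0.4992, -0.1174, 0.0897]
ee_rot: [3.141, 0.001, 0.025]
wrist_force: [-7.3, 1.9, 17.5]
width: 0.0002
finger_force: 7.6
```

carry_out([
  [0, 0, 0.001, 0, 0, 0],
  [0, 0, 0.0015, 0, 0, 0],
  [0, 0, 0.002, 0, 0, 0],
  [0, 0, 0.0025, 0, 0, 0],
  [0, 0, 0.003, 0, 0, 0],
])

```text
time: 3.75
tool_pos: [0.499, -0.1175, 0.0886]
ee_rot: [3.14, 0.0, 0.025]
wrist_force: [-11.6, 2.4, 23.9]
width: 0.0005
finger_force: 10.7
```

```bash
python3 - <<'E'
from h import *
o=get_obs(); print(o["tool_pos"],o["wrist_force"],o["wrist_torque"])
s=snapshot("side")
cv2.imwrite("pics/c3.png",cv2.resize(s["img"][185:235,335:395],(720,600),interpolation=cv2.INTER_CUBIC)[:,:,::-1])
for c,b in(("red",(345,190,395,215)),("yellow",(340,205,380,235))):
    p=pix(mask(s,c,b)); d=bydepth(s,p)
    print(c,len(p)); 
    for lo in np.arange(.44,.56,.01):
        k=(d[:,0]>=lo)&(d[:,0]<lo+.01)
        if k.sum()>2: print(round(lo,2),k.sum(),np.median(d[k],0).round(4),d[k,2].max().round(4))
E
```

```text
[ 0.49897775 -0.11746315  0.08863914] [-11.61929582   2.39511784  23.93701789] [ 0.50589142  2.4047576  -0.12028505]
red 158
0.47 11 [ 0.4773 -0.1126  0.09  ] 0.0919
0.48 19 [ 0.4856 -0.1111  0.0888] 0.091
0.49 17 [ 0.496  -0.1069  0.0862] 0.0884
0.5 32 [ 0.5047 -0.1018  0.0842] 0.0868
0.51 34 [ 0.5147 -0.1098  0.0829] 0.084
0.52 32 [ 0.5251 -0.1106  0.0802] 0.0821
yellow 199
0.47 17 [ 0.4759 -0.0482  0.0794] 0.0809
0.48 22 [ 0.4846 -0.0471  0.0796] 0.0817
0.49 29 [ 0.4958 -0.0489  0.0793] 0.0811
0.5 45 [ 0.5048 -0.0467  0.0797] 0.0815
0.51 43 [ 0.5141 -0.0461  0.0793] 0.0814
0.52 28 [ 0.5245 -0.045   0.0784] 0.0815
0.56 3 [ 5.669e-01 -1.917e-01 -5.000e-04] -0.0004
```

View pics/c3.png

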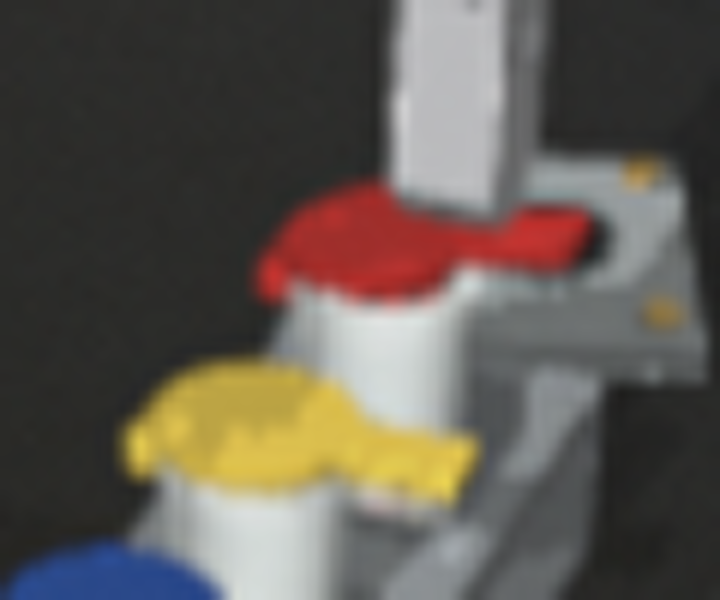

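The cap is at about 0.2 rad and the fingertip sits centrally on the front of the disc, at (450,200) in the crop. I slide outwards a little for leverage and press further in small steps.

carry_out([
  [-0.002, 0, 0, 0, 0, 0],
  [-0.004, 0, 0, 0, 0, 0],
  [-0.006, 0, 0.0005, 0, 0, 0],
  [-0.007, 0, 0.001, 0, 0, 0],
  [-0.007, 0, 0.0015, 0, 0, 0],
])

```text
time: 4.3
tool_pos: [0.4984, -0.1175, 0.0888]
ee_rot: [3.139, -0.015, 0.025]
wrist_force: [2.3, 3.7, 18.7]
width: 0.0005
finger_force: 9.8
```

carry_out([
  [0, 0, -0.008, 0, 0, 0],
  [-0.003, 0, -0.016, 0, 0, 0],
  [-0.005, 0, -0.016, 0, 0, 0],
  [-0.005, 0, -0.012, 0, 0, 0],
  [-0.005, 0, -0.009, 0, 0, 0],
])

```text
time: 4.8
tool_pos: [0.4859, -0.1178, 0.091]
ee_rot: [3.141, 0.004, 0.025]
wrist_force: [-5.9, -0.3, 11.9]
width: 0.0003
finger_force: 5.9
```

carry_out([
  [0, 0, 0.002, 0, 0, 0],
  [0, 0, 0.004, 0, 0, 0],
  [0, 0, 0.006, 0, 0, 0],
  [0, 0, 0.007, 0, 0, 0],
  [0, 0, 0.008, 0, 0, 0],
])

```text
time: 5.3
tool_pos: [0.4874, -0.1174, 0.0825]
ee_rot: [-3.141, 0.001, 0.025]
wrist_force: [0.1, 0.3, -0.1]
width: 0.0007
finger_force: 0.0
```

The force has gone and the tip is at shut height, so the cap has probably snapped in. I lift away towards a point above the blue tab and check by depth.

carry_out([
  [0, 0, -0.03, 0, 0, 0],
  [-0.001, -0.02, -0.06, 0, 0, 0],
  [-0.002, -0.06, -0.06, 0, 0, 0],
  [-0.004, -0.1, -0.06, 0, 0, 0],
  [-0.006, -0.131, -0.06, 0, 0, 0],
], jaw=0.45)

```text
time: 5.8
tool_pos: [0.4783, 0.0151, 0.1434]
ee_rot: [-3.141, -0.001, 0.025]
wrist_force: [0.5, -0.1, 0.0]
width: 0.037
finger_force: 0.0
```

```bash
cat > caps.py <<'E'
from h import *
def tilt(s,boxes):
  for c,b in boxes.items():
    d=bydepth(s,pix(mask(s,c,b))); d=d[(d[:,0]>.46)&(d[:,0]<.6)&(d[:,2]>.06)&(d[:,2]<.14)]
    f=np.polyfit(d[:,0]-.525,d[:,2],1); print(c,len(d),"slope",-f[0].round(3),"z@hinge",f[1].round(4),"mean",d.mean(0).round(4),"x",d[:,0].min().round(3),d[:,0].max().round(3),"zmax",d[:,2].max().round(4))
E
python3 - <<'E'
from caps import *
o=get_obs(); print(o["tool_pos"],o["width"])
s=snapshot("side"); pickle.dump(s,open("s3.pkl","wb"))
tilt(s,{"red":(345,180,395,225),"yellow":(335,205,380,235),"blue":(325,225,370,250),"green":(310,242,360,270)})
E
```

```text
[0.47827628 0.01507359 0.14343701] 0.036977887141630354
red 97 slope 0.005 z@hinge 0.0792 mean [ 0.4963 -0.1099  0.0794] x 0.474 0.518 zmax 0.0817
yellow 173 slope 0.034 z@hinge 0.0784 mean [ 0.5037 -0.0467  0.0791] x 0.473 0.53 zmax 0.0815
blue 206 slope 0.024 z@hinge 0.0787 mean [0.5021 0.0165 0.0793] x 0.471 0.527 zmax 0.0819
green 229 slope 0.023 z@hinge 0.079 mean [0.5009 0.0804 0.0795] x 0.47 0.527 zmax 0.0819
```

Red is shut (slope 0.005, level with the other caps). I lower the open fingers around the blue tab, then close them.

carry_out([
  [-0.002, 0, 0.03, 0, 0, 0],
  [-0.002, 0, 0.055, 0, 0, 0],
  [-0.002, 0, 0.07, 0, 0, 0],
  [-0.002, 0, 0.08, 0, 0, 0],
  [-0.002, 0, 0.083, 0, 0, 0],
])

```text
time: 6.35
tool_pos: [0.4756, 0.0132, 0.0588]
ee_rot: [-3.141, 0.002, 0.025]
wrist_force: [-0.2, 0.8, -0.2]
width: 0.0422
finger_force: 0.0
```

carry_out([
  [0, 0, 0, 0, 0, 0],
  [0, 0, 0, 0, 0, 0],
  [0, 0, 0, 0, 0, 0],
  [0, 0, 0, 0, 0, 0],
  [0, 0, 0, 0, 0, 0],
], jaw=0)

```text
time: 6.85
tool_pos: [0.4769, 0.0126, 0.0607]
ee_rot: [3.14, -0.002, 0.025]
wrist_force: [-1.0, -1.9, 1.2]
width: 0.0136
finger_force: 30.0
```

The grip on the blue tab is good (13.6 mm opening, 30 N). I swing it along the hinge arc.

carry_out([
  [-0.0013, 0, -0.005, 0, -0.1, 0],
  [-0.002, 0, -0.01, 0, -0.2, 0],
  [-0.0024, 0, -0.015, 0, -0.3, 0],
  [-0.0022, 0, -0.02, 0, -0.4, 0],
  [-0.0015, 0, -0.025, 0, -0.5, 0],
])

```text
time: 7.35
tool_pos: [0.4754, 0.0126, 0.086]
ee_rot: [3.14, 0.503, 0.024]
wrist_force: [-0.2, -1.9, 1.3]
width: 0.013
finger_force: 30.0
```

carry_out([
  [-0.0013, 0, -0.005, 0, -0.1, 0],
  [-0.002, 0, -0.01, 0, -0.2, 0],
  [-0.0024, 0, -0.015, 0, -0.3, 0],
  [-0.0022, 0, -0.02, 0, -0.4, 0],
  [-0.0015, 0, -0.025, 0, -0.5, 0],
])

```text
time: 7.85
tool_pos: [0.486, 0.013, 0.1089]
ee_rot: [3.139, 1.003, 0.022]
wrist_force: [-0.4, -3.5, 3.2]
width: 0.0134
finger_force: 30.0
```

carry_out([
  [0, 0, 0, 0, 0, 0],
  [0, 0, 0, 0, 0, 0],
  [-0.015, 0, 0, 0, 0, 0],
  [-0.03, 0, 0, 0, 0, 0],
  [-0.045, 0, 0, 0, 0, 0],
], jaw=0.45)

```text
time: 8.35
tool_pos: [0.4604, 0.013, 0.1484]
ee_rot: [3.141, 0.996, 0.025]
wrist_force: [-0.4, 0.7, 0.9]
width: 0.0424
finger_force: 0.0
```

carry_out([
  [0, 0, 0, 0, 0.14, 0],
  [0, 0, 0, 0, 0.28, 0],
  [0, 0, 0, 0, 0.42, 0],
  [0, 0, 0, 0, 0.56, 0],
  [0, 0, 0, 0, 0.7, 0],
], jaw=0)

```text
time: 8.85
tool_pos: [0.4613, 0.013, 0.1486]
ee_rot: [3.141, 0.288, 0.025]
wrist_force: [-0.4, 0.4, 0.1]
width: 0.0058
finger_force: 0.0
```

```bash
python3 - <<'E'
from caps import *
o=get_obs(); print(o["tool_pos"],o["ee_rot"],o["width"])
s=snapshot("side"); cv2.imwrite("pics/c4.png",cv2.resize(s["img"][150:290,290:430],(600,600))[:,:,::-1])
tilt(s,{"red":(345,180,395,225),"yellow":(335,205,380,235),"blue":(325,205,370,250),"green":(310,242,360,270)})
E
```

```text
[0.46131714 0.01295622 0.14855815] [3.14088772 0.28849549 0.02468592] 0.005779329183785625
red 38 slope 0.044 z@hinge 0.0767 mean [ 0.4832 -0.1125  0.0786] x 0.474 0.493 zmax 0.0812
yellow 181 slope 0.032 z@hinge 0.0785 mean [ 0.504  -0.0475  0.0791] x 0.472 0.529 zmax 0.0812
blue 147 slope 1.912 z@hinge 0.0923 mean [0.5195 0.0231 0.1029] x 0.513 0.527 zmax 0.131
green 226 slope 0.019 z@hinge 0.079 mean [0.5013 0.0803 0.0794] x 0.47 0.525 zmax 0.0817
```

View pics/c4.png

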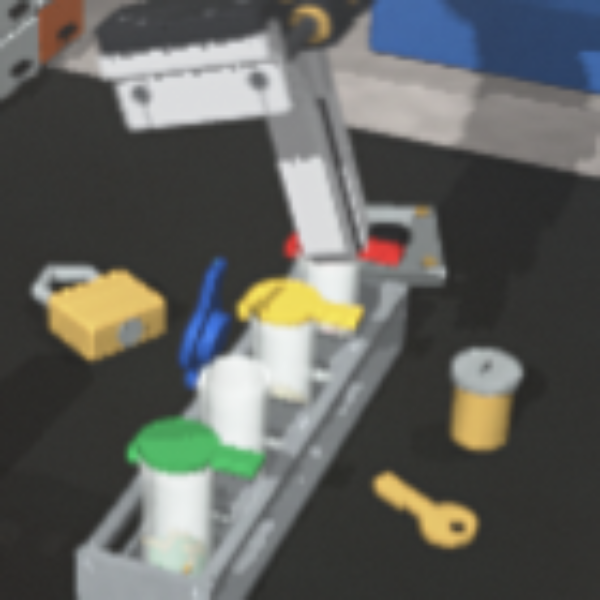

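The blue cap stands nearly upright at (210,320) in the crop, and the fingers are in front of it. I set the tool upright, lower it, and push the cap back from the front.

carry_out([
  [0.005, 0, 0.007, 0, 0.1, 0],
  [0.01, 0, 0.014, 0, 0.2, 0],
  [0.015, 0, 0.021, 0, 0.288, 0],
  [0.02, 0, 0.028, 0, 0.288, 0],
  [0.025, 0, 0.035, 0, 0.288, 0],
])

```text
time: 9.4
tool_pos: [0.4746, 0.0132, 0.1055]
ee_rot: [3.141, 0.011, 0.025]
wrist_force: [-0.5, -0.6, 0.0]
width: 0.0004
finger_force: 0.0
```

carry_out([
  [0.015, 0, 0, 0, 0, 0],
  [0.025, 0, 0, 0, 0, 0],
  [0.035, 0, 0, 0, 0, 0],
  [0.045, 0, 0, 0, 0, 0],
  [0.053, 0, 0, 0, 0, 0],
])

```text
time: 9.9
tool_pos: [0.5258, 0.0144, 0.1035]
ee_rot: [3.141, 0.02, 0.025]
wrist_force: [-15.6, -1.4, 8.4]
width: 0.0002
finger_force: 7.3
```

carry_out([
  [-0.005, 0, 0, 0, 0, 0],
  [-0.02, 0, -0.01, 0, 0, 0],
  [-0.05, 0, -0.03, 0, 0, 0],
  [-0.08, 0, -0.07, 0, 0, 0],
  [-0.1, 0, -0.1, 0, 0, 0],
])

```text
time: 10.4
tool_pos: [0.428, 0.0122, 0.2071]
ee_rot: [3.141, 0.01, 0.025]
wrist_force: [0.7, 0.2, 0.5]
width: 0.0007
finger_force: 0.0
```

```bash
python3 - <<'E'
from caps import *
o=get_obs(); print(o["tool_pos"],o["ee_rot"],o["wrist_force"])
s=snapshot("side"); cv2.imwrite("pics/c5.png",cv2.resize(s["img"][150:290,290:430],(600,600))[:,:,::-1])
tilt(s,{"red":(345,180,395,225),"yellow":(335,205,380,235),"blue":(325,205,370,250),"green":(310,242,360,270)})
E
```

```text
[0.42797957 0.01223932 0.20707577] [3.14148361 0.01043518 0.02493507] [0.69510081 0.23546139 0.48309739]
red 170 slope 0.008 z@hinge 0.079 mean [ 0.5046 -0.111   0.0792] x 0.474 0.53 zmax 0.0828
yellow 184 slope 0.031 z@hinge 0.0784 mean [ 0.5038 -0.0476  0.0791] x 0.472 0.529 zmax 0.0818
blue 220 slope -1.122 z@hinge 0.0841 mean [0.5344 0.0199 0.0947] x 0.524 0.553 zmax 0.117
green 226 slope 0.015 z@hinge 0.0792 mean [0.5013 0.0805 0.0795] x 0.47 0.526 zmax 0.0821
```

View pics/c5.png

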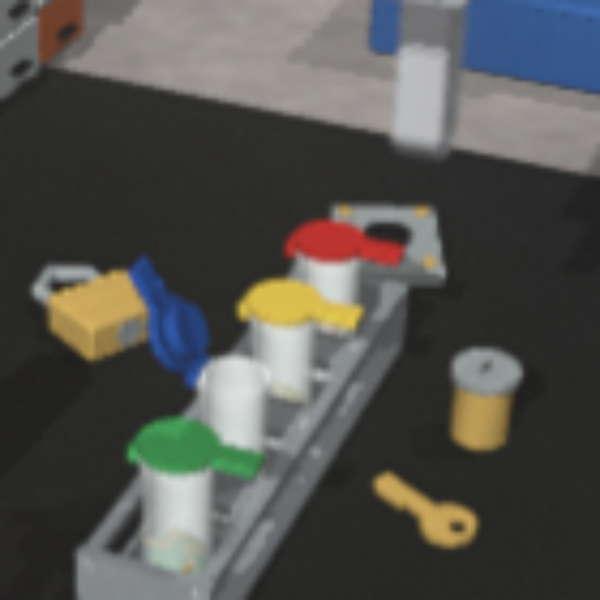

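The blue cap is folded right back at (175,320) in the crop. Red, yellow and green are level and shut, and the arm is clear. I hand the job in.

```bash
python3 -c "
from bench import *
print(close_job())"
```

```text
the job is handed in; nothing more can be done
None
```

The job is handed in: the red cap is snapped shut, the blue cap is folded back to about its stop, the yellow and green caps stayed shut and no bystander was touched. The verdict was not shown.

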